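# Close the glue pot's quick-thread filler cap

### The arm

A 6-joint arm with a two-finger parallel gripper is mounted at the origin on a cart in front of the work surface, level with it; the furniture and walls round the work are solid. World frame = base frame: x ahead of the robot, y to its left, z up, the work surface at z = 0. Lengths are in m, angles in degrees, forces in N, time in s.
With the tool pointing down it reaches from about 0.35 to 0.725 m from the base axis. Payload 4.3 kg.
Tool frame: the origin (TCP) lies on the centre line of the jaws, within the pads' length; the fingertips stand 22 mm ahead of it and the grasp point (between the pads) lies 3 mm ahead of it; z points along the fingers, y is the direction in which the jaws open and shut (so a half turn about z gives the same grasp; the last joint's range is limited). The gripper opens to 85 mm and grips with 20 to 120 N. Pads are 22 mm wide; open, the fingers measure 114 mm over their backs; the gripper's body (76 mm by 85 mm) begins 54 mm behind the grasp point. The pads swing forward as they close: fully open they stand 13 mm farther back than shut.
Start: joints at [-71.58, 21.618, 4.641, 73.018, 0, 83.68], TCP at [0.241, -0.522, 0.253] pointing down, gripper open.
Joint ranges: [-156.06, 156.06], [-48.1, 94.91], [-58.44, 69.94], [-101.28, 121.22], [-78.64, 73.56], [-180, 180]. Speed limits (degrees/s): [147.25, 147.25, 180, 180, 180, 180].

### API

Orientations are given as [roll, pitch, yaw] about the fixed x, y, z axes, in that order (R = Rz(yaw) Ry(pitch) Rx(roll)).
In Python, from workcell import r gives the robot as it stands. Calls block until the motion is done:
- r.reach(position, orientation): joint-space move of the TCP to a pose.
- r.line_to(position, frame=None, rate=0.15): straight line of the TCP; frame=None keeps the orientation; rate is the mean speed in m/s.
- r.goto_joints(angles): joint-space move.
- r.gripper_to(opening, strength=None): finger opening in m; strength is the grip in N (None keeps the last); returns when the fingers have stopped.
- r.dwell(seconds).
- r.solve_ik(position, orientation): joint angles nearest the present ones, or None.
- r.snapshot(name): name is "side" or "top" or "wrist"; returns the picture (420x560x3 uint8, red, green, blue); there is no depth.
- r.camera_info(name): a dict with "fovy" (degrees; the focal length in pixels is half the picture's height over the tangent of half this angle, whatever the lens; pixels are square), "cx", "cy" (the principal point, pixels), "k1" (the pictures are not rectified: a ray, as slopes to the right and down, at radius r is drawn at 1 + k1 r^2 times it, then the intrinsics apply), "position" and "attitude" of the camera in the world; the wrist camera has in their place "T_tool_cam" (4x4, takes a point from camera to tool coordinates, whose origin is the TCP and whose axes are the flange's). Camera axes: x right, y up, looking along -z (the intrinsics and any distortion apply to the point x, -y, -z); pixel columns grow to the right and rows downward; lengths in m; the calibration is good to about 2 mm. A picture is of the moment at which its call begins: read the wrist's pose just before it. camera_info takes no time and is no camera call.
A pose or a line that the arm cannot do raises r.Unreachable and nothing moves.
- r.sign_off(): hands the job in, once; it reports no verdict.
Readings, each from a call of its own:
- r.read_t(): time.
- r.read_joint_pos(): joint angles.
- r.read_dq(): joint speeds.
- r.read_joint_torque(): joint torques, N m.
- r.read_eef_pos(): TCP position.
- r.read_tool_rot(): TCP orientation.
- r.read_ft_force(): force on the tool from outside, world axes, zero at the start.
- r.read_moment(): the same for the moment, N m.
- r.read_gripper_width(): finger opening in m.
Only numpy, scipy, OpenCV 4.12 (cv2) and the standard library are available. Lean on these libraries where they do the work, as an engineer would, in place of code of your own. Each camera call takes 0.05 s, during which the arm holds its last target. There are 200 camera calls.

### The job

Put the red-knobbed filler cap on the open neck of the blue glue pot: set it on, turn it backward (anticlockwise seen from above) under light pressure until its lugs drop into the thread starts, then screw it forward (clockwise) until it is fully home, and let go. Do not force the cap at any point, lest the thread be spoiled, and leave the other things where they are.

Things in the scene. Friction and masses are not known exactly. Their poses are not given: they have to be found in the camera images.
- cap_grip (a point): centre of the cap's round red knob (50 mm diameter, 24 mm tall); z is the cap's axis, up. The loose cap (0.2 kg, 69 mm tall) stands upright on the bench on its plug's foot, this point then 57 mm up; grip across the diameter in any direction. The knob sits on the plug on a spring: pressed down it moves up to 11 mm towards the plug, 0.6 N per mm; turned, it gives 1 degree per 0.07 N m (rubber bush).
- cap_plug: aluminium plug below the knob; origin under the centre of its foot, x through one lug. From the foot up: tapered pilot (28 mm wide at the foot, 39 mm from 7 mm up); three brass lugs at 120 degrees, reaching 26 mm from the axis, 6.6 mm wide, 14 to 18 mm above the foot; flange of 66 mm diameter, 30 to 34 mm above the foot.
- cap_lugs (a point): point on the cap's axis at the height of the lugs' undersides, 14 mm above the foot and 43 mm below the centre of the unpressed knob. When the cap is fully home this point lies 12 mm below point pot_mouth and a solid stop keeps it from turning on.
- pot_mouth (a point): centre of the opening of the filler neck, level with the thread's rim, 115 mm above the bench; z up. The 43 mm bore takes the pilot. Thread: three equal starts at 120 degrees. Lugs ride on the level rim until they fall into 36 degree wide gaps, 8 mm deep; from there channels lead clockwise (from above) under the rim, sinking 4 mm more, to the stop, about 75 degrees on.
- pot_collar (a point): centre of the top of the steel collar round the thread (63 mm outer, 56 mm inner diameter), 3 mm above pot_mouth. On the anticlockwise side of each gap a wall 8 degrees wide rises as high as this: dropped lugs cannot turn back past it, lugs on the rim cannot turn forward past it. Lugs set on top of the walls sit 3 mm above the rim; turned back they first fall to the rim, not yet into the gaps.
- pot: blue glue pot, 110 mm diameter, shoulder at 85 mm, fixed to the bench; origin under its centre, a gauge on its -x side, a brass outlet on its +x side. Its yaw tells nothing of the thread: the neck stands turned any way on it.
- clip_tin: grey tin of trim clips, 68 mm wide, 48 mm tall, origin under its centre; a bystander.
- tape_roll: roll of cream masking tape lying flat, 101 mm wide, 25 mm tall, origin under its centre; a bystander.
- blue_bottle: blue bottle with a black cap, 53 mm wide, 174 mm tall, origin under its centre; a bystander.
- orange_lever: orange trim lever lying flat, 28 x 195 x 9 mm, origin under its centre; a bystander.
- marker_pen: white marker pen with a black cap, lying, 11 x 101 x 12 mm, origin under its centre; a bystander.

How it is judged (in metres and radians):
On the way:
1. the cap's lugs have dropped into the thread starts, the cap level (lugs 7 to 9.3 mm below the rim) (z of cap_lugs in the frame of pot_mouth between -0.0093 and -0.007 m and horizontal distance between cap_lugs and pot_mouth below 0.004 m and angle between cap_lugs's own z axis and vertical below 0.1 rad), for 0.1 s.
At the end, for the whole second after the job is handed in: The cap is screwed home and at rest: the undersides of its lugs at least 11 mm below the rim of the neck (12 mm is fully home), its axis within 4 mm of the neck's and upright within 0.06 rad (z of cap_lugs in the frame of pot_mouth below -0.011 m and horizontal distance between cap_lugs and pot_mouth below 0.004 m and angle between cap_lugs's own z axis and vertical below 0.06 rad and linear speed of cap_plug below 0.01 m/s); the robot touches nothing.
It fails at once if the plug of the cap is forced: it is pressed, jammed or knocked against anything with more than 30 N (contact force between cap_plug and anything else above 30 N).
It fails at once if a bystander (tin, tape roll, blue bottle, orange lever or marker pen) is shoved more than 30 mm (distance of any of clip_tin, tape_roll, blue_bottle, orange_lever, marker_pen from where it was at the start of the episode above 0.03 m).
It also fails if it takes over 67 s, if anything falls off the work surface, if the arm or the gripper's body presses on something with over 40 N, if the wrist force passes 120 N, or if a joint passes its speed limit or range.

## Working session

There is one attempt and no reset: what is moved stays moved. The work goes in short steps, each a Python script; the robot and the scene stay as the last script left them, time stands still between calls to the robot, and variables do not carry over. Pictures are saved under pics/ and viewed, about 8 in all and at most 12, crops included, and the job is handed in when it is done.

```bash
mkdir -p pics; ls
python3 - <<'E'
from workcell import r
import cv2,numpy as np
for n in ("side","top","wrist"):
    im=r.snapshot(n); cv2.imwrite(f"pics/{n}0.png",im[:,:,::-1]); print(n,{k:np.round(v,4).tolist() for k,v in r.camera_info(n).items()})
print(r.read_t(),r.read_eef_pos(),r.read_tool_rot(),r.read_ft_force(),r.read_gripper_width())
a=cv2.imread("pics/side0.png");b=cv2.imread("pics/top0.png")
E
```

```text
pics
side {'fovy': 53.756, 'cx': 281.0286, 'cy': 209.117, 'k1': 0.0159, 'position': [0.3023, 0.8952, 0.8647], 'attitude': [50.1569, -1.114, -160.4714]}
top {'fovy': 49.8196, 'cx': 273.3759, 'cy': 212.4454, 'k1': -0.0245, 'position': [0.435, 0.0522, 1.1198], 'attitude': [7.6665, -0.0406, -88.3353]}
wrist {'fovy': 65.3666, 'cx': 277.776, 'cy': 210.989, 'k1': -0.0095, 'T_tool_cam': [[0.0014, 0.9452, 0.3266, 0.0837], [1.0, -0.0013, -0.0004, -0.0005], [0.0, 0.3266, -0.9452, -0.1198], [0.0, 0.0, 0.0, 1.0]]}
0.15 [ 0.24049531 -0.52177221  0.25256897] [-1.79908801e+02 -9.35827732e-03  2.47409812e+01] [ 0.13737592 -0.07365844 -0.21252774] 0.08560969611130373
```

View pics/top0.png

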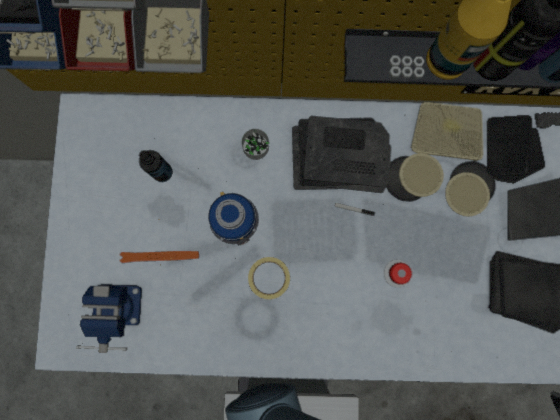

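View pics/side0.png

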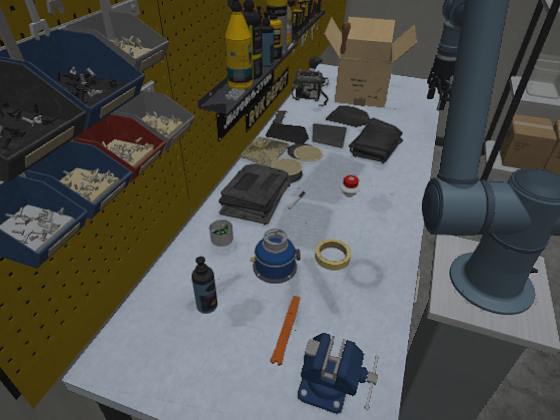

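Top view: cap's red knob near (401,273), pot's neck at (231,213). Side view: knob at (350,183), neck at (276,240).

```bash
cat > h.py <<'E'
from workcell import r
import numpy as np,cv2
from scipy.spatial.transform import Rotation as Ro
def campose(n,eef=None):
    c=r.camera_info(n)
    if n!="wrist": return c,np.array(c["position"]),Ro.from_euler("xyz",c["attitude"],degrees=True).as_matrix()
    T=np.array(c["T_tool_cam"]); p,rot=eef
    R=Ro.from_euler("xyz",rot,degrees=True).as_matrix()
    return c,R@T[:3,3]+p,R@T[:3,:3]
def K(c):
    f=210/np.tan(np.radians(c["fovy"]/2)); return np.array([[f,0,c["cx"]],[0,f,c["cy"]],[0,0,1]])
def ray(n,px,eef=None):
    c,p,R=campose(n,eef)
    u=cv2.undistortPoints(np.array(px,float).reshape(-1,1,2),K(c),np.array([c["k1"],0,0,0.]))[:,0]
    return p,(R@np.c_[u[:,0],-u[:,1],-np.ones(len(u))].T).T
def onplane(n,px,z,eef=None):
    p,d=ray(n,px,eef); return p+d*((z-p[2])/d[:,2])[:,None]
def cross(r1,r2):
    (p,d),(q,e)=r1,r2; d=d[0];e=e[0]
    s=np.linalg.lstsq(np.c_[d,-e],q-p,rcond=None)[0]; a,b=p+s[0]*d,q+s[1]*e
    return (a+b)/2,np.linalg.norm(a-b)
def red(im,s=120):
    h=cv2.cvtColor(im,cv2.COLOR_RGB2HSV); m=(((h[...,0]<6)|(h[...,0]>174))&(h[...,1]>s)&(h[...,2]>70)).astype(np.uint8)
    return m
def blobs(m,amin=30):
    n,l,st,ce=cv2.connectedComponentsWithStats(m); return [(int(st[i,4]),st[i,:4].tolist(),ce[i].round(1).tolist()) for i in range(1,n) if st[i,4]>=amin]
def shot(n,name):
    e=(r.read_eef_pos(),r.read_tool_rot()); im=r.snapshot(n); cv2.imwrite(f"pics/{name}.png",im[:,:,::-1]); return im,e
E
python3 - <<'E'
from h import *
for n in("top","side"):
    im=cv2.imread(f"pics/{n}0.png")[:,:,::-1].copy(); print(n,blobs(red(im)))
P=lambda a,b:cross(ray("top",[a]),ray("side",[b]))
print("cap",P((401,273),(350,183)),onplane("top",[(401,273)],.062))
print("neck",P((231,213),(276,240)),onplane("top",[(231,213)],.115))
print("tin,tape,pen",onplane("top",[(255,144),(270,278),(355,209)],.02))
E
```

```text
top [(335, [67, 61, 62, 10], [100.2, 65.7]), (297, [390, 263, 22, 21], [400.0, 273.1])]
side [(58, [135, 140, 29, 28], [149.1, 155.0]), (127, [344, 175, 15, 13], [350.8, 181.1])]
cap (array([ 0.44477967, -0.25028823,  0.04320252]), np.float64(0.0010928778552184277)) [[ 0.4440791  -0.24509106  0.062     ]]
neck (array([0.56636238, 0.15138933, 0.10013971]), np.float64(0.0036754364183596957)) [[0.56624041 0.15031759 0.115     ]]
tin,tape,pen [[ 0.75473701  0.10676153  0.02      ]
 [ 0.42358494  0.05919231  0.02      ]
 [ 0.59744179 -0.14466896  0.02      ]]
```

Run:
```python
from h import *
r.reach([.566,.150,.255],[180,0,45]); im,e=shot("wrist","wpot"); print(e,r.read_joint_pos().round(1) if hasattr(r.read_joint_pos(),'round') else r.read_joint_pos(),r.read_t())
r.reach([.444,-.246,.19],[180,0,0]); im,e=shot("wrist","wcap"); print(e,r.read_joint_pos(),r.read_t())
print(blobs(red(im),200))
a=cv2.imread("pics/wpot.png");b=cv2.imread("pics/wcap.png")
cv2.imwrite("pics/pair.png",np.vstack([a[60:360],b[60:360]]))
```

```text
(array([0.5662239 , 0.14914713, 0.25498619]), array([1.79989446e+02, 8.10511467e-03, 4.49222828e+01])) [  8.6  22.9   6.7  73.9  -0.  143.6] 2.8417
(array([ 0.44461784, -0.24544584,  0.19021793]), array([-1.79995093e+02, -3.63331372e-02,  7.99719506e-02])) [-3.60539317e+01  1.54902983e+01 -1.35267234e+01  6.09559439e+01
  1.69206935e-02  1.43847915e+02] 4.4417
[(2540, [245, 177, 64, 62], [276.7, 207.1])]
```

View pics/pair.png

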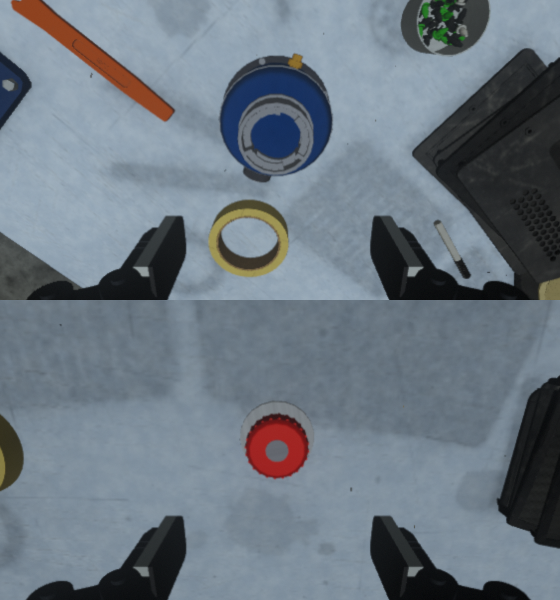

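Run:
```python
from h import *
a=cv2.imread("pics/wpot.png")
cv2.imwrite("pics/z1.png",cv2.resize(a[145:240,225:327],None,fx=6,fy=6,interpolation=cv2.INTER_CUBIC))
e=(np.array([0.5662239,0.14914713,0.25498619]),np.array([179.989,.008,44.922]))
h=cv2.cvtColor(a,cv2.COLOR_BGR2HSV)
m=((h[...,1]<110)).astype(np.uint8); m[:140]=0;m[245:]=0;m[:,:228]=0;m[:,325:]=0
n,l,st,ce=cv2.connectedComponentsWithStats(m); print(blobs(m))
print("bore/rim centre",onplane("wrist",[(276,193)],.118,e))
e2=(np.array([.44461784,-.24544584,.19021793]),np.array([-179.995,-.036,.08]))
b=cv2.imread("pics/wcap.png");hb=cv2.cvtColor(b,cv2.COLOR_BGR2HSV)
g=(hb[...,1]<80).astype(np.uint8); g[:185]=0;g[232:]=0;g[:,:255]=0;g[:,300:]=0
print("disc",blobs(g)); 
for x in blobs(g): print(onplane("wrist",[x[2]],.069,e2))
```

```text
[(81, [228, 140, 12, 14], [231.4, 144.1]), (96, [312, 140, 13, 15], [320.3, 144.6]), (5023, [228, 154, 97, 91], [275.7, 207.5])]
bore/rim centre [[0.57246564 0.15753339 0.118     ]]
disc [(368, [266, 200, 22, 21], [276.5, 210.4])]
[[ 0.44548431 -0.24434195  0.069     ]]
```

View pics/z1.png

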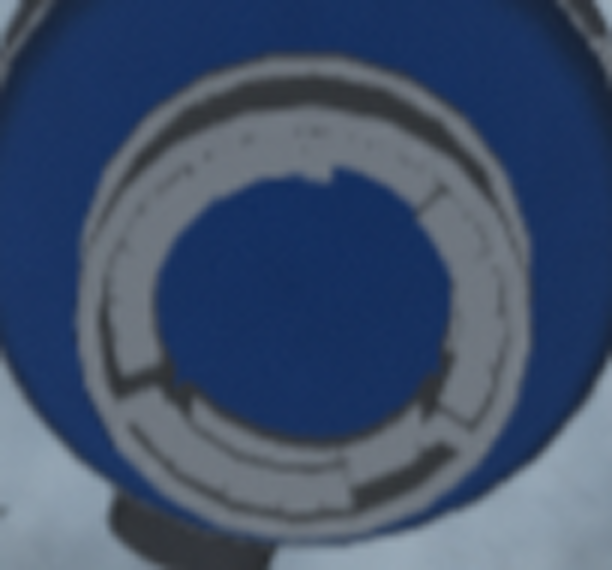

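The collar's top circle is centred near pixel (276,199) in wpot. The band above it is the neck's outer wall. Next I grasp the cap, then measure it in the hand with the same camera.

Run:
```python
from h import *
e=(np.array([0.5662239,0.14914713,0.25498619]),np.array([179.989,.008,44.922]))
print("collar",onplane("wrist",[(275.8,199.2)],.118,e),"bore",onplane("wrist",[(275.6,198.3)],.115,e), "top view",onplane("top",[(231,213)],.118))
r.line_to([.4455,-.2445,.067],rate=.1)
r.gripper_to(.04,40); print("w",r.read_gripper_width(),r.read_eef_pos(),r.read_ft_force())
p=r.read_eef_pos()
r.line_to([p[0],p[1],.19],rate=.12)
im,e=shot("wrist","wheld"); b=im[:,:,::-1].copy();print(e,r.read_ft_force(),r.read_t())
print(blobs(red(im),200))
```

```text
collar [[0.56861127 0.15392416 0.118     ]] bore [[0.56838464 0.15395528 0.115     ]] top view [[0.5658487  0.15002455 0.118     ]]
w 0.04824771746957351 [ 0.44573689 -0.24466277  0.06721864] [ 0.71847196 -0.55069838  0.52176174]
(array([ 0.44514168, -0.2442545 ,  0.18910093]), array([-1.79938552e+02,  8.54865286e-02, -1.33299467e-03])) [ 0.68228438  0.68085139 -2.52871674] 7.475
[(7417, [223, 246, 110, 100], [277.7, 295.0])]
```

View pics/wheld.png

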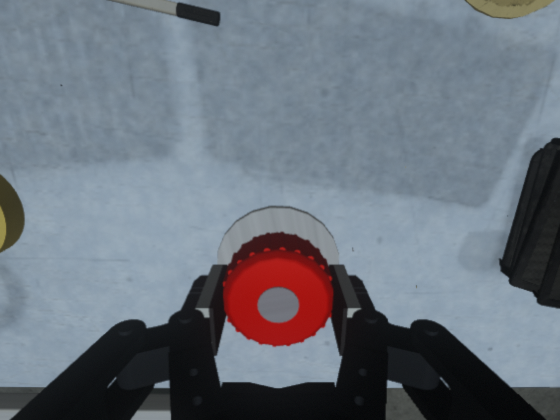

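Cap is held square: knob disc at (278,305), width 48 mm. Next is a near-nadir look at the neck with the cap in hand, to settle the 5 mm disagreement between top and wrist views.

Run:
```python
from h import *
b=cv2.imread("pics/wheld.png"); hb=cv2.cvtColor(b,cv2.COLOR_BGR2HSV)
g=(hb[...,1]<90).astype(np.uint8); g[:265]=0;g[335:]=0;g[:,:245]=0;g[:,315:]=0
e=(np.array([0.44514168,-0.2442545,0.18910093]),np.array([-179.9386,.0855,-.0013]))
print([(x,onplane("wrist",[x[2]],.1911,e)) for x in blobs(g,150)])
print("top knob",onplane("top",[(400,273.1)],.066))
r.line_to([.445,-.244,.26],rate=.2)
r.reach([.512,.097,.25],[180,0,45]); im,e=shot("wrist","wn2"); print(e,r.read_joint_pos(),r.read_t())
cv2.imwrite("pics/z2.png",cv2.resize(im[30:170,200:360,::-1],None,fx=5,fy=4*1.0+1,interpolation=cv2.INTER_CUBIC)[:600*2])
z=cv2.imread("pics/z2.png");print(z.shape)
z=cv2.resize(im[40:160,200:360,::-1],None,fx=5,fy=5,interpolation=cv2.INTER_CUBIC);cv2.imwrite("pics/z2.png",z)
```

```text
[((1138, [258, 287, 41, 35], [277.8, 304.3]), array([[ 0.44630448, -0.24415887,  0.1911    ]]))]
top knob [[ 0.44375184 -0.24164138  0.066     ]]
(array([0.51193702, 0.09608004, 0.24957656]), array([1.79998998e+02, 5.66477322e-02, 4.49191840e+01])) [ 3.63575598e+00  1.53799516e+01 -4.67262223e+00  6.99677468e+01
 -2.94446566e-02  1.38754528e+02] 9.3333
(700, 800, 3)
```

View pics/z2.png

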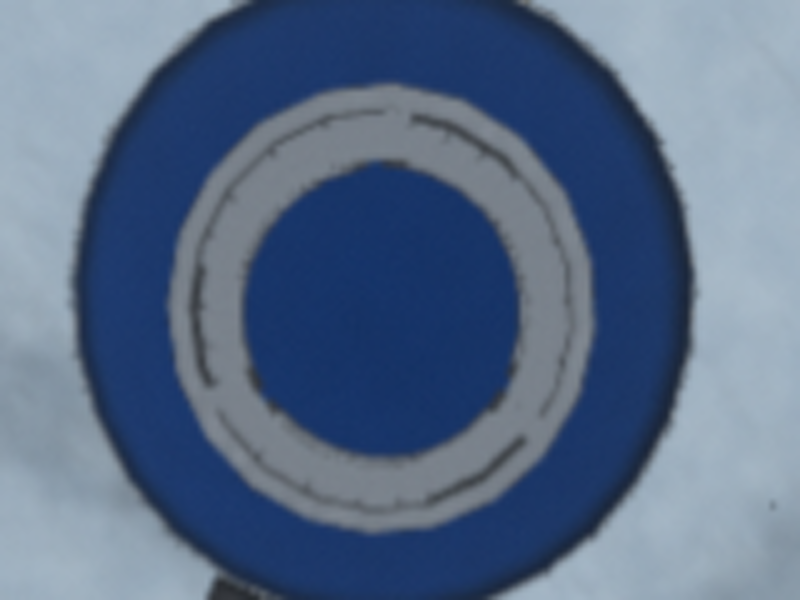

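```bash
cat > go.py <<'E'
from h import *
e=(np.array([0.51193702,0.09608004,0.24957656]),np.array([179.99899,.0566,44.919]))
n=onplane("wrist",[(276.4,101.6)],.118,e)[0]; print("neck",n)
t=n[:2]-.0011*np.array([.707,.707]); print("tcp",t)
if __name__=="__main__":
    assert np.hypot(*(n[:2]-[.5685,.1539]))<.004
    r.line_to([*t,.25],rate=.2); r.line_to([*t,.19],rate=.1); r.dwell(.3)
    f0=np.array(r.read_ft_force()); print("f0",f0,r.read_moment(),r.read_eef_pos(),r.read_t())
    for z in np.arange(.182,.160,-.0015):
        r.line_to([*t,z],rate=.03); f=np.array(r.read_ft_force())-f0
        print(round(z,4),r.read_eef_pos().round(4),f.round(1))
        if f[2]>4 or np.hypot(f[0],f[1])>6: break
    print(r.read_t(),r.read_moment())
E
python3 go.py
```

```text
neck [0.56837129 0.15465908 0.118     ]
tcp [0.56759359 0.15388138]
f0 [-0.41085977  0.71472641 -2.41210498] [ 0.03293133 -0.03779353  0.01328585] [0.56800478 0.15397349 0.19060271] 10.9333
0.182 [0.5672 0.1539 0.1815] [ 0.7 -1.3  1.1]
0.1805 [0.5676 0.1539 0.1805] [ 1.  -0.2  0.1]
0.179 [0.5675 0.1539 0.1789] [ 0.3 -1.3  0. ]
0.1775 [0.5675 0.1539 0.1774] [ 0.7 -1.5  0.5]
0.176 [0.5675 0.1538 0.1759] [ 0.4 -1.2  1. ]
0.1745 [0.5675 0.1539 0.1744] [ 0.  -0.8  1.2]
0.173 [0.5675 0.1539 0.1729] [0.1 0.3 0.3]
0.1715 [0.5675 0.1539 0.1714] [ 0.4 -0.8  0.6]
0.17 [0.5678 0.1539 0.1702] [ 0.4 -0.5  2. ]
0.1685 [0.5679 0.1539 0.1687] [ 0.7 -0.3  2.1]
0.167 [0.5678 0.1539 0.1672] [ 1.  -1.2  3.4]
0.1655 [0.5679 0.1539 0.1657] [ 1.  -0.4  4. ]
0.164 [0.5679 0.1539 0.1642] [0.1 0.7 6.2]
14.35 [ 0.05237003 -0.21320035  0.01559002]
```

Contact came at about 0.1715, so the lugs probably sit on the walls (expected 0.171 there, 0.168 on the rim). Now turning backward under light pressure.

```bash
cat > turn.py <<'E'
from h import *
C=np.array([0.56837,0.15466]); OFF=.0011; F0=np.array([-.1,.2,-2.3])
def pose(yaw,z):
    a=np.radians(yaw); t=C-OFF*np.array([np.cos(a),np.sin(a)]); r.reach([*t,z],[180,0,yaw])
def sense(k=3):
    f=[];m=[]
    for _ in range(k): f.append(r.read_ft_force()); m.append(r.read_moment()); r.dwell(.02)
    return np.mean(f,0)-F0,np.mean(m,0)
E
python3 - <<'E'
from turn import *
yaw=45;z=.164;hist=[]
while yaw<160:
    yaw+=3; pose(yaw,z); f,m=sense(); hist.append(f[2])
    print(yaw,z,f.round(1),m[2].round(3),round(r.read_t(),1))
    if abs(m[2])>.25 or np.hypot(*f[:2])>8: print("torque");break
    if len(hist)>2 and max(hist[-4:])-f[2]>1.6: print("drop");break
E
```

```text
48 0.164 [-0.   0.3  4.5] -0.025 14.7
51 0.164 [-0.2  0.4  5.6] -0.022 14.9
54 0.164 [0.  0.2 5.6] -0.021 15.2
57 0.164 [-0.1  0.   5. ] -0.021 15.6
60 0.164 [-0.2 -0.2  4.8] -0.022 15.8
63 0.164 [-0.6  0.   5.7] -0.03 16.1
66 0.164 [-0.3  0.1  4.9] 0.004 16.4
69 0.164 [-0.1 -0.6  5. ] -0.046 16.8
72 0.164 [-0.5  0.4  5.4] -0.033 17.1
75 0.164 [-0.4  0.4  5.4] -0.061 17.4
78 0.164 [-0.4 -0.2  5.7] 0.019 17.6
81 0.164 [ 0.1 -0.3  5.6] -0.03 17.9
84 0.164 [ 0.2 -0.5  4.9] -0.01 18.2
87 0.164 [-0.1 -0.9  5.2] -0.011 18.6
90 0.164 [0.4 0.2 1. ] 0.04 18.9
drop
```

Fz fell from 5.3 to 1 N, about 8 mm of spring travel, at yaw 90. That is a fall into the gaps from the rim. I follow it down to confirm, then screw forward.

Run:
```python
from turn import *
for z in (.162,.160,.158):
    pose(90,z); f,m=sense(); print(z,f.round(1),m[2].round(3))
if not 1.5<f[2]<7: raise SystemExit("check")
r.dwell(.2)
yaw=90;z=.158
while yaw>0:
    yaw-=3; z=max(.154,.158-.004*(90-yaw)/75); pose(yaw,z); f,m=sense()
    print(yaw,round(z,4),f.round(1),m[2].round(3),round(r.read_t(),1))
    if abs(m[2])>.25 or np.hypot(*f[:2])>8 or f[2]>9: print("stop");break
```

```text
0.162 [-1.2 -0.   2. ] -0.01
0.16 [-1.2  0.1  2.6] -0.019
0.158 [-0.7  0.3  3.7] -0.009
87 0.1578 [0.3 0.1 4.2] 0.026 20.2
84 0.1577 [ 0.5 -0.4  4.2] 0.031 20.6
81 0.1575 [ 0.5 -0.2  4.3] 0.006 20.9
78 0.1574 [ 0.9 -0.6  4.1] 0.038 21.1
75 0.1572 [ 0.8 -0.5  3.9] 0.031 21.4
72 0.157 [ 0.6 -0.8  4.5] 0.009 21.8
69 0.1569 [ 0.5 -1.   5. ] 0.018 22.1
66 0.1567 [-1.2 -1.6  4.8] 0.041 22.4
63 0.1566 [-0.9 -0.5  4.2] -0.032 22.6
60 0.1564 [0.  0.  4.6] 0.003 22.9
57 0.1562 [-0.7  0.1  4.5] 0.018 23.2
54 0.1561 [-0.9 -0.4  3.9] -0.023 23.6
51 0.1559 [-0.1 -0.6  4. ] -0.015 23.9
48 0.1558 [-0.7 -0.5  4.1] -0.022 24.1
45 0.1556 [-0.7 -1.1  3.5] -0.014 24.4
42 0.1554 [-0.5 -0.5  4.1] -0.022 24.8
39 0.1553 [-0.2 -0.3  3.5] 0.016 25.1
36 0.1551 [-1.1 -0.3  4. ] 0.008 25.4
33 0.155 [-0.4 -0.3  3.4] -0.001 25.6
30 0.1548 [ 0.2 -0.5  3.3] 0.012 25.9
27 0.1546 [-0.1 -0.4  3.3] 0.005 26.2
24 0.1545 [ 1.  -0.   3.4] 0.022 26.6
21 0.1543 [ 2.3 -0.4  3.7] 0.151 26.9
18 0.1542 [ 3.5 -1.   3.9] 0.299 27.1
stop
```

Torque rises from yaw 22, about 68–72° on, at the bush's own stiffness, and the knob sank about 4 mm: that is the stop. I relax, release, back off and check.

Run:
```python
from turn import *
pose(21,.1545); print([x.round(2) for x in sense()])
r.gripper_to(.085); print(r.read_gripper_width(),[x.round(2) for x in sense()])
p=r.read_eef_pos(); r.line_to([p[0],p[1],.27],rate=.12)
im,e=shot("wrist","wend"); r.snapshot("side"); im2,_=shot("side","send"); print(e,r.read_t())
h=cv2.cvtColor(im,cv2.COLOR_RGB2HSV);bl=max(blobs(red(im),200)); print(bl)
x,y,w,hh=bl[1]; g=np.zeros(h.shape[:2],np.uint8); s=np.s_[y+5:y+hh-5,x+12:x+w-12]; g[s]=(h[s][...,1]<90)
d=max(blobs(g,50)); print(d,onplane("wrist",[d[2]],.172-.0,e), "size mm at z=.172:",np.ptp(onplane("wrist",[(x,y+hh/2),(x+w,y+hh/2)],.17,e),axis=0))
k=[b for b in blobs(red(im2),50)]; print(k)
A=cv2.resize(im[130:280,200:360,::-1],(400,375)); B=cv2.resize(im2[190:300,230:347,::-1],(400,375)); cv2.imwrite("pics/end.png",np.hstack([A,B]))
```

```text
[array([ 3.65, -1.07,  3.83]), array([-0.25, -0.76,  0.17])]
0.08510394205167778 [array([ 0.29, -0.1 ,  2.59]), array([ 0.01, -0.01, -0.01])]
(array([0.56654297, 0.15420447, 0.26915475]), array([-1.79982507e+02,  8.37834559e-02,  2.09975157e+01])) 29.225
(2755, [246, 179, 66, 64], [278.5, 210.3])
(400, [267, 203, 23, 22], [278.4, 214.0]) [[0.57251262 0.15641753 0.172     ]] size mm at z=.172: [0.01680052 0.04358237 0.        ]
[(229, [266, 220, 19, 17], [275.2, 228.0])]
```

View pics/end.png

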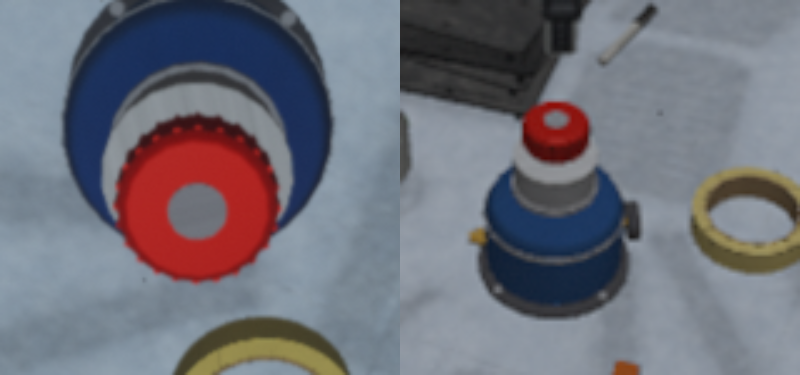

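Run:
```python
from turn import *
e=(np.array([.56654297,.15420447,.26915475]),np.array([-179.9825,.0838,20.9975]))
print("disc at .158",onplane("wrist",[(278.4,214)],.158,e),"neck",C)
print(cross(ray("wrist",[(278.4,214)],e),ray("side",[(275.9,225.2)])))
# same check on the loose cap at start (true top .069) -> bias of the pair
e2=(np.array([.44461784,-.24544584,.19021793]),np.array([-179.995,-.036,.08]))
print(onplane("side",[(350.5,178.5)],.069),onplane("side",[(275.9,225.2)],.158))
```

```text
disc at .158 [[0.56785066 0.15459528 0.158     ]] neck [0.56837 0.15466]
(array([0.56558422, 0.15343376, 0.15370345]), np.float64(0.0019476784364456082))
[[ 0.44466306 -0.2396373   0.069     ]] [[0.56338349 0.15702987 0.158     ]]
```

```bash
python3 -c "
from workcell import r
print(r.read_t(),r.read_ft_force(),r.read_eef_pos()); r.sign_off()"
```

```text
29.225 [0.9744293  0.15170126 0.11452094] [0.56647872 0.15420887 0.26904789]
the job is handed in; nothing more can be done
```

The cap is on the pot's neck and screwed home by every check I made. The job was handed in at 29.2 s with the gripper open and raised clear of the cap.

**What I did:**
- I gripped the knob at 40 N and set the cap on the neck.
- I turned it back 45° under about 5 N. The vertical force then fell from 5.3 to 1.0 N, which is about the 8 mm drop into the thread starts.
- I screwed it forward about 70°, until torque built up against the stop. It peaked at 0.30 N m, and I eased it to 0.17 N m before letting go.

**Last checks:**
- **Centring:** the knob's centre is 0.5 mm from the neck's axis in the wrist view, and the cap looks upright.
- **Depth:** the grip heights and forces put the cap about 12.4 mm below its height on the rim; 12 mm is fully home.
- **Forces:** I saw no more than about 6 N at the wrist during the placing and turning.
- **Bystanders:** the arm made no contact near them. I did not measure their positions again at the end.

**Disagreements:**
- **Height from two views:** the wrist and side cameras together put the knob's top at 154 mm rather than the expected 158 mm. The rays missed each other by 1.9 mm, so this only roughly confirms the depth.
- **Neck position:** the overhead camera placed the neck about 5 mm from where the wrist camera did. I used a closer wrist view, looking nearly straight down, and the fit bore it out.
- **First contact:** it came about 3 mm higher than expected for the rim, so I first thought the lugs were on the walls. The single drop showed they had been on the rim.
- **Stop angle:** torque began to rise about 68° on, against the stated 75°. The lugs may have started a little way into the channels.

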